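Lengthen a telescopic prop by one hole

ROBOT

A 6-joint arm with a two-finger parallel gripper is mounted at the origin on a cart in front of the work surface, level with it; the furniture and walls round the work are solid. World frame = base frame: x ahead of the robot, y to its left, z up, the work surface at z = 0. Lengths are in m, angles in rad, forces in N, time in s.
With the tool pointing down it reaches from about 0.375 to 0.9 m from the base axis. Payload 3.1 kg.
Tool frame: the origin (TCP) lies on the centre line of the jaws, within the pads' length; the fingertips stand 8 mm ahead of it and the grasp point (between the pads) lies 11 mm behind it; z points along the fingers, y is the direction in which the jaws open and shut (so a half turn about z gives the same grasp; the last joint's range is limited). The gripper opens to 87 mm and grips with 3 to 60 N. Pads are 19 mm wide; open, the fingers measure 117 mm over their backs; the gripper's body (75 mm by 190 mm) begins 51 mm behind the grasp point.
Start: joints at [0.935, 0.527, 1.433, -0, 1.181, -0.178], TCP at [0.276, 0.561, 0.231] pointing down, gripper open.
Joint ranges: [-3.08, 3.08], [-0.75, 2.2], [0.22, 2.44], [-1.43, 4.57], [0, 2.65], [-2.85, 2.85]. Speed limits (rad/s): [2.79, 2.79, 3.14, 3.14, 3.14, 3.14].

INTERFACE

Orientations are given as a unit quaternion [x, y, z, w].
In Python, from rig import robot gives the robot as it stands.
- The arm moves only by the shell command python3 -m crank 'ROWS' [OPENING] [FORCE]. ROWS is JSON, a list of rows, each a list of 6 numbers: the shift along the world's x, y, z in mm, then the turn, a rotation vector about the world's x, y, z in degrees. A call has 1 to 5 rows; each row is the pose to reach, as a shift and turn from the pose commanded when the call began; what a row does not reach only later rows make up. A row lasts 1/10 s, in which the tool goes at most 50 mm and 8.59 degrees, less where a joint would pass 70% of its speed; a pose out of reach is approached as far as the arm can. A call with a gripper value outside its range is refused whole. OPENING is the gripper command: -1 is fully open, 1 is shut, values between are in proportion, set as the call begins (- or left out, the last holds). The fingers move at their own pace and stop on an object; FORCE is the grip in N (left out, the last holds). Time passes only in rows, so rows that repeat a pose let the fingers close. It gives the time, the measured TCP pose, the force and the opening at its end, in the units of the state.
- robot.get_obs(): the state, without advancing time (a new reading comes with each control period).
- robot.camera(name): name is "scene" or "top" or "wrist"; returns a dict with "pixels" (384x512x3 uint8, red, green, blue), "K" (3x3 intrinsics, pixels), "xyz" and "rotation" of the camera in the world; the wrist camera has in their place "mount" (4x4, takes a point from camera to tool coordinates, whose origin is the TCP and whose axes are the flange's). Camera axes: x right, y up, looking along -z (the intrinsics and any distortion apply to the point x, -y, -z); pixel columns grow to the right and rows downward; lengths in m; the calibration is good to about 2 mm. A picture is of the moment at which its call begins: read the wrist's pose just before it. There is no depth.
- robot.hand_in(): hands the job in, once; it reports no verdict.
Trained networks look in a picture, given as the dict that the camera call returned (one of the last four; its "shot" number tells which), for a name from the list of things; names that differ only in an ending like _2 or _b are one class to them, and where a whole thing is asked for, a point or a joint stands for the part that bears it (a point fixed in the world has none). Each returns a list of dicts, best first, with "conf" (0 to 1); they miss things now and then, are a little off and sometimes report something else, mostly with a low value. They report only what shows in the picture. A call takes as long as a camera call.
- robot.recognise(picture, thing): "box" ([centre column, centre row, width, height] in pixels, round what is visible of it).
- robot.silhouettes(picture, thing): "mask" (384x512 bool, what is visible of it) and "box" ([centre column, centre row, width, height] in pixels, round what is visible of it).
The state is a dict: "time": time; "q": joint angles; "joint_velocities": joint speeds; "joint_torque": joint torques, N m; "position": TCP position; "tool_rot": TCP orientation; "ft_force": force on the tool from outside, world axes, zero at the start; "moment": the same for the moment, N m; "grip_width": finger opening in m.
Only numpy, scipy, OpenCV 4.12 (cv2) and the standard library are available. Lean on these libraries where they do the work, as an engineer would, in place of code of your own. Each camera call takes 0.05 s, during which the arm holds its last target. There are 200 camera calls.

TASK

The telescopic prop in the bench cradle has to be made longer by one hole before it goes under the bodywork. Push its brass button in until it is about flush, so that the inner tube springs free, then take the inner tube by its rubber grip and draw it out slowly until you feel the button pop up through the hole in the blue collar. Do not go on pulling once it has caught: the button must never be strained, leave the things around alone, and let go when it is locked.

Things in the scene. Friction and masses are not known exactly. Their poses are not given: they have to be found in the camera images.
- prop: Wooden cradle fixed to the bench with the prop lying level in it: board 210 x 110 x 15 mm, two saddles with dark straps (tops at z = 71.5 mm), aluminium outer tube 28 mm square. Origin on the bench straight below hole 1; +x along the tube, the way the prop extends; z up; tube axis at y = 0, z = 55 mm. Board x = -160 to 50 mm, nearer strap x = -58 to -42 mm.
- hole1 (a point): Hole 1, 12 mm wide, in the outer tube's flat top face (z = 69 mm, wall 2 mm), where the button stands at the start. Axes as prop.
- collar_zone (a point): Point of the cradle 73 mm ahead of hole 1 at z = 71 mm. The blue collar (34 mm square, 52 mm long, top face z = 71 mm, wall 4 mm) was clamped here by hand and stays put: its 12 mm hole (hole 2) is somewhere within 14 mm of this point along x, not measured. It reaches 36 mm behind and 16 mm beyond its hole. Inside, tube and collar form one smooth ceiling.
- button: Brass button, 10 mm wide, domed, carried by the inner tube and sprung up with 1.5 to 3.5 N. Origin: top of dome; z up. Out: top at z = 74 mm. Pushed to within 0.5 mm of z = 69 mm it slips under the edge of hole 1 and a 12 N spring shoves the tube out about 12 mm; it then rides hidden, top at z = 67 mm, till it jumps up in hole 2 and locks both ways (1 mm play). Load on it must stay below 24 N.
- grip (a point): Middle of the black ribbed rubber grip of the inner tube, on the tube axis (z = 55 mm), 131 mm ahead of the button. Grip 26 mm wide and high, 36 mm long between flanges 38 mm wide, 36 mm high; only the bench below. A round foot, 40 mm wide, ends 48 mm beyond. The freed tube slides with 3 to 5 N, stays where it is left, and has an end stop 105 mm from its start.
- grey_can: Aerosol can with grey cap, 66 mm wide, 136 mm high, standing loose; origin under its centre. Bystander.
- fork_cover: Glossy black fork cover, 29 x 211 x 16 mm, lying loose; origin under its centre, long along y. Bystander.
- wood_block: Plain wooden packing block, 48 x 65 x 42 mm, standing loose; origin under its centre. Bystander.

How it is judged:
On the way, in this order (a step that is already met when the one before it is completed fails the run):
1. the button has been pushed in and the inner tube has sprung out of hole 1, the button riding under the tube wall (x of button in the frame of prop above 0.007 m and z of button in the frame of prop below 0.0685 m), for 0.1 s.
2. the button has popped up through the collar's hole (x of button in the frame of prop between 0.056 and 0.09 m and z of button in the frame of prop above 0.0725 m), for 0.1 s.
At the end, for the whole second after the job is handed in: The button stands out through the collar's hole, its top at least 72.5 mm above the bench (full height 74 mm), 56 to 90 mm ahead of hole 1, and the tube is at rest (all of step 2 and linear speed of button below 0.01 m/s); the robot touches nothing.
It fails at once if the button is loaded with more than 24 N against the edge of a hole (contact force between button and prop above 24 N).
It fails at once if a bystander is moved by more than 30 mm (distance of any of grey_can, fork_cover, wood_block from where it was at the start of the episode above 0.03 m).
It also fails if it takes over 58 s, if anything falls off the work surface, if the arm or the gripper's body presses on something with over 40 N, if the wrist force passes 120 N, or if a joint passes its speed limit or range.

## Working session

There is one attempt and no reset: what is moved stays moved. The work goes in short steps, Python scripts to look and compute and a shell command to move; the robot and the scene stay as the last step left them, time stands still between calls to the robot, and variables do not carry over. Pictures are saved under pics/ and viewed, about 8 in all and at most 12, crops included, and the job is handed in when it is done.

```bash
mkdir -p pics
cat > h.py <<'E'
import numpy as np, cv2
from rig import robot
from scipy.spatial.transform import Rotation as R
def ray(p,uv,obs=None):
    K=np.array(p['K']);x=np.linalg.solve(K,[uv[0],uv[1],1.]);d=np.array([x[0],-x[1],-x[2]])
    if 'xyz' in p:
        r=np.array(p['rotation']); r=r if r.shape==(3,3) else R.from_quat(r).as_matrix()
        return np.array(p['xyz']),r@d
    M=np.array(p['mount']);T=np.eye(4);T[:3,:3]=R.from_quat(obs['tool_rot']).as_matrix();T[:3,3]=obs['position'];T=T@M
    return T[:3,3],T[:3,:3]@d
def atz(p,uv,z,obs=None):
    o,d=ray(p,uv,obs);return o+d*(z-o[2])/d[2]
E
python3 - <<'E'
from h import *
ims=[]
for n in ['scene','top']:
    p=robot.camera(n);ims.append(p['pixels']);print(n,[k for k in p if k!='pixels'],p['K'],p.get('xyz'))
    for t,z in [('hole1',.069),('collar_zone',.071),('button',.074),('grip',.055),('prop',.02),('grey_can',.07),('fork_cover',.01),('wood_block',.02)]:
        for r in robot.recognise(p,t)[:2]: print(t,r['conf'],np.round(r['box'],1),atz(p,r['box'][:2],z).round(4))
    cv2.imwrite(f'pics/{n}.png',cv2.resize(p['pixels'][:,:,::-1],(800,600),interpolation=cv2.INTER_CUBIC))
print(robot.get_obs())
E
```

```text
scene ['K', 'xyz', 'rotation', 'shot'] [[469.53025982   0.         252.20764395]
 [  0.         469.53025982 189.80031339]
 [  0.           0.           1.        ]] [0.00839688 1.0501343  0.9424781 ]
hole1 0.79 [313.  226.9  38.3  29.3] [0.3651 0.1181 0.069 ]
collar_zone 0.58 [321.1 229.8  29.5  25.1] [0.3401 0.1191 0.071 ]
button 0.34 [178.6 210.8  49.6  30.2] [0.7211 0.2676 0.074 ]
grip 0.65 [323.4 229.6  28.5  24.6] [0.341  0.0978 0.055 ]
prop 0.91 [311.  225.6  44.   27.1] [0.3926 0.0638 0.02  ]
grey_can 0.79 [159.9 282.9  26.4  53.2] [0.5915 0.5031 0.07  ]
fork_cover 0.75 [177.2 211.1  50.5  32. ] [0.7764 0.2133 0.01  ]
wood_block 0.5 [158.4 283.2  27.8  52.2] [0.6275 0.4746 0.02  ]
top ['K', 'xyz', 'rotation', 'shot'] [[372.73275996   0.         255.69295968]
 [  0.         372.73275996 184.95051902]
 [  0.           0.           1.        ]] [0.40287261 0.05467566 1.45342655]
hole1 0.87 [266.3 207.6  50.   89.8] [0.4743 0.0282 0.069 ]
collar_zone 0.6 [267.6 209.7  52.5  88.2] [0.4663 0.0236 0.071 ]
grip 0.66 [248.5 239.8  10.4  19.4] [0.3568 0.0966 0.055 ]
prop 0.64 [265.1 20
[... 175 characters left out ...]
me': 0.9, 'q': array([ 9.35512157e-01,  5.27472177e-01,  1.43269809e+00,  8.48168208e-06,
        1.18140524e+00, -1.78473690e-01]), 'joint_velocities': array([-4.67013150e-04, -1.11902921e-05, -7.57930640e-04, -8.24616159e-04,
        5.11154375e-04, -4.24163666e-04]), 'joint_torque': array([ 8.69934865e-05, -4.39998651e+01, -1.76985866e+01,  6.34154747e-02,
        5.04230219e-02, -1.87895267e-05]), 'position': array([0.27562362, 0.56091864, 0.23056612]), 'tool_rot': array([ 2.26426038e-01,  9.74028362e-01,  9.42764459e-06, -2.09551700e-07]), 'ft_force': array([-0.08800178,  0.18366496, -0.02228588]), 'moment': array([0.01393567, 0.03946577, 0.02935873]), 'grip_width': 0.08712953925012329}
```

View pics/scene.png

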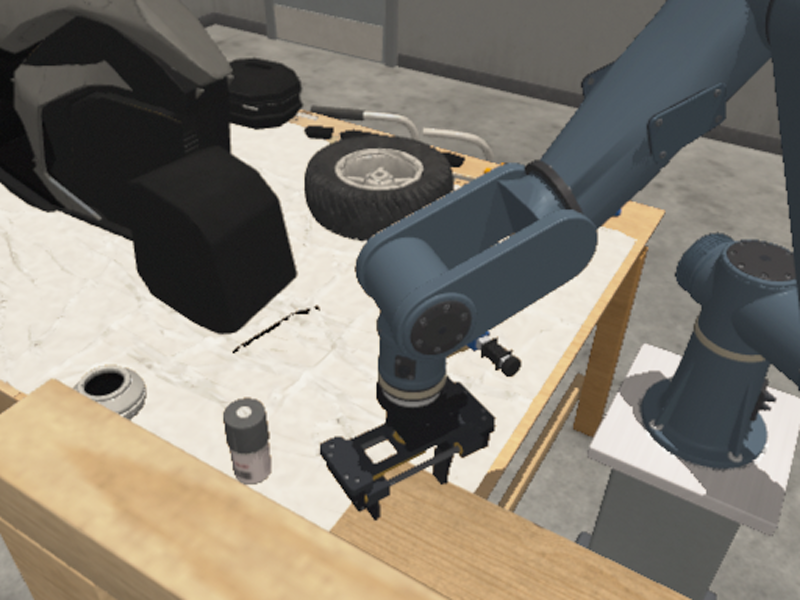

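View pics/top.png

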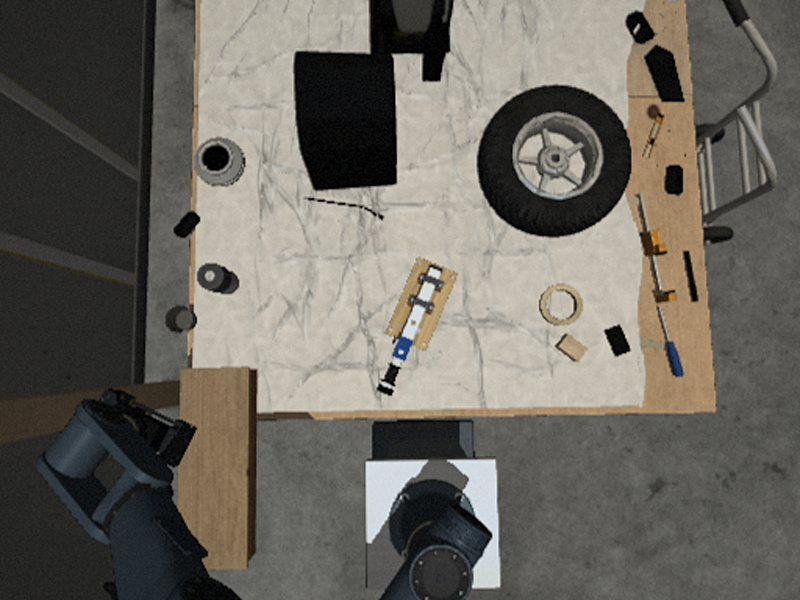

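The top view shows the prop extending towards the robot. The button is at about (413,323) in view pixels, the collar at (402,348) and the grip at (392,375). I'll work out positions from these.

Run:
```python
from h import *
p=robot.camera('top')
for n,uv,z in [('button',(413,323),.074),('hole2',(402,350),.071),('gripmid',(391.5,374),.068),('far end',(433,268),.069)]:
    print(n,atz(p,np.array(uv)/1.5625,z).round(4))
im=p['pixels'][150:270,220:310,::-1];cv2.imwrite('pics/topc.png',cv2.resize(im,None,fx=5,fy=5,interpolation=cv2.INTER_CUBIC))
w=robot.camera('wrist');print(w['K'],w['mount'])
```

```text
button [0.4774 0.0355 0.074 ]
hole2 [0.4144 0.0628 0.071 ]
gripmid [0.3586 0.0886 0.068 ]
far end [ 0.6088 -0.0153  0.069 ]
[[339.05200033   0.         256.99122322]
 [  0.         339.05200033 195.26745936]
 [  0.           0.           1.        ]] [[ 2.07370980e-04  9.57138262e-01  2.89631325e-01  7.88848777e-02]
 [ 9.99997844e-01  3.99991606e-04 -2.03782448e-03 -4.05972994e-04]
 [-2.06632988e-03  2.89631123e-01 -9.57136115e-01 -1.53706800e-01]
 [ 0.00000000e+00  0.00000000e+00  0.00000000e+00  1.00000000e+00]]
```

View pics/topc.png

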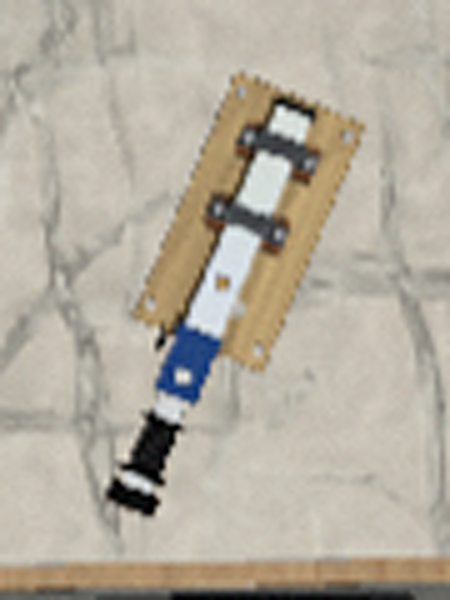

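```bash
python3 -m crank '[[20,-45,0,0,0,1],[40,-90,0,0,0,2],[55,-135,0,0,0,3],[70,-180,0,0,0,3.5],[85,-225,0,0,0,3.5]]' 1 20; python3 -m crank '[[20,-45,0,0,0,0],[40,-90,-5,0,0,0],[60,-135,-10,0,0,0],[80,-180,-20,0,0,0],[100,-225,-30,0,0,0]]';python3 -m crank '[[10,-40,0,0,0,0],[16,-75,0,0,0,0],[16,-75,0,0,0,0]]'
python3 - <<'E'
from h import *
o=robot.get_obs();p=robot.camera('wrist');print(o['time'],o['position'],R.from_quat(o['tool_rot']).as_matrix().round(4),o['q'].round(2),o['ft_force'],o['grip_width'])
for t,z in [('button',.074),('hole1',.069),('collar_zone',.071),('grip',.055)]:
    for r in robot.recognise(p,t)[:2]: print(t,r['conf'],np.round(r['box'],1),atz(p,r['box'][:2],z,o).round(4))
np.save('w1.npy',np.array([p,o],dtype=object),allow_pickle=True)
cv2.imwrite('pics/w1.png',cv2.resize(p['pixels'][:,:,::-1],(800,600),interpolation=cv2.INTER_CUBIC))
E
```

```text
time: 1.5
position: [0.3611, 0.3343, 0.2308]
tool_rot: [0.196, 0.981, 0.0, 0.0]
ft_force: [1.0, -0.4, 0.3]
grip_width: 0.0548
time: 2.0
position: [0.4614, 0.1095, 0.2009]
tool_rot: [0.197, 0.98, 0.0, 0.001]
ft_force: [0.4, 0.6, -0.1]
grip_width: 0.0151
time: 2.3
position: [0.4784, 0.0323, 0.2008]
tool_rot: [0.199, 0.98, -0.001, 0.001]
ft_force: [-0.4, 0.1, 0.2]
grip_width: 0.0013
2.3 [0.47840863 0.03230062 0.20083594] [[-9.206e-01  3.905e-01  2.300e-03]
 [ 3.905e-01  9.206e-01 -1.500e-03]
 [-2.700e-03 -5.000e-04 -1.000e+00]] [-0.17  0.38  1.82 -0.    0.94 -1.33] [-0.44387376  0.11167116  0.16171051] 0.0013268133491176678
button 0.58 [263.1 185.1   9.2  10.7] [0.478  0.0383 0.074 ]
hole1 0.65 [262.9 165.1 114.1 330.2] [0.4628 0.0445 0.069 ]
collar_zone 0.81 [263.4 164.6 110.7 325.8] [0.4622 0.0452 0.071 ]
grip 0.7 [265.3  97.3  50.4 194.7] [0.4124 0.0681 0.055 ]
```

View pics/w1.png

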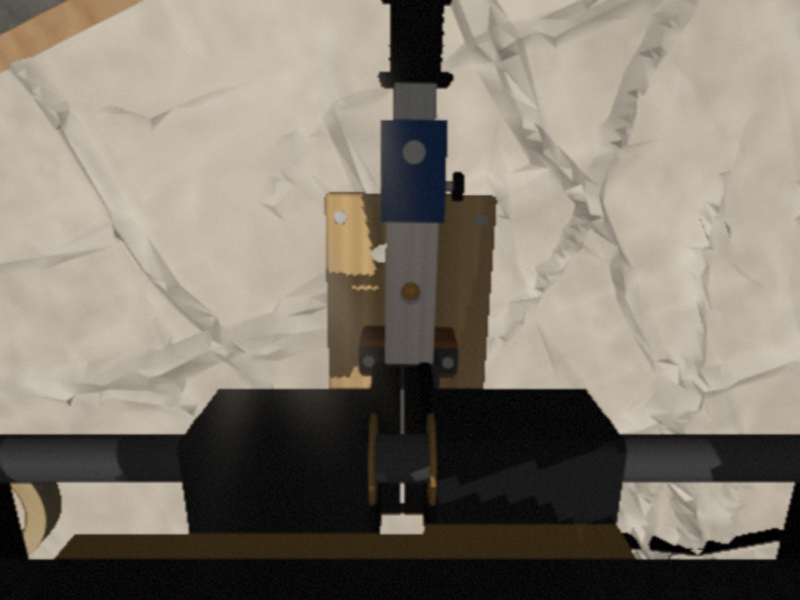

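The wrist view shows the button at (411,291), hole 2 at (414,152), the grip's rear flange at (415,80), and the tube nearly aligned with the tool.

Run:
```python
from h import *
p,o=np.load('w1.npy',allow_pickle=True)
s=1.5625
g=lambda u,v,z:atz(p,np.array([u,v])/s,z,o)
b=g(411,291,.0725);h=g(414,152,.071);f=g(415.5,84,.055+.018)
cl=g(382,220,.071);cr=g(445,221,.071);c2=(g(383,121,.071)+g(446,121,.071))/2;c1=(cl+cr)/2
print(b,h,f,'pitch',np.linalg.norm((h-b)[:2]),'collar ends',np.linalg.norm((c1-b)[:2]),np.linalg.norm((c2-b)[:2]),'w',np.linalg.norm(cl-cr))
t1=(g(385,350,.069)+g(437,350,.069))/2
for a,c in ((b,h),(c1,c2),(t1,c2),(b,f)):
    d=c-a;print(np.degrees(np.arctan2(d[1],d[0])))
print('tool x',np.degrees(np.arctan2(.3905,-.9206)))
```

```text
[0.47926275 0.03768722 0.0725    ] [0.41189762 0.06753293 0.071     ] [0.38242845 0.08053576 0.073     ] pitch 0.07368057318859608 collar ends 0.03859415986881 0.08873904451215649 w 0.033602594986575925
156.1045583790733
156.83205315593952
156.53156206175618
156.1309251836084
tool x 157.01432006539355
```

```bash
python3 -m crank '[[0,4.7,-35,0,0,-0.5],[0,4.7,-75,0,0,-0.5],[0,4.7,-105,0,0,-0.5],[0,4.7,-114,0,0,-0.5],[0,4.7,-114,0,0,-0.5]]'; python3 -m crank '[[0,0,-2,0,0,0],[0,0,-4,0,0,0],[0,0,-5.5,0,0,0],[0,0,-7,0,0,0],[0,0,-7,0,0,0]]'
```

```text
time: 3.05
position: [0.4755, 0.0421, 0.0858]
tool_rot: [0.2, 0.98, -0.0, -0.001]
ft_force: [-0.9, 1.0, 0.4]
grip_width: 0.0006
time: 3.55
position: [0.4772, 0.041, 0.0804]
tool_rot: [0.201, 0.98, 0.0, 0.001]
ft_force: [-0.0, 1.1, 1.9]
grip_width: 0.0006
```

Run:
```python
from h import *
for i in range(6):
    o=robot.get_obs();p=robot.camera('wrist');print(o['time'],o['position'].round(4),o['ft_force'].round(1))
cv2.imwrite('pics/w2.png',cv2.resize(p['pixels'][:,:,::-1],(800,600),interpolation=cv2.INTER_CUBIC))
```

```text
3.55 [0.4772 0.041  0.0804] [-0.   1.1  1.9]
3.6 [0.4772 0.041  0.0802] [0.2 0.5 1.1]
3.65 [0.4771 0.041  0.0801] [0.6 1.1 2.3]
3.7 [0.4771 0.041  0.0801] [1.3 0.5 2.4]
3.75 [0.4772 0.041  0.08  ] [0.5 1.2 3.4]
3.8 [0.4771 0.041  0.0799] [0.3 1.  2.8]
```

View pics/w2.png

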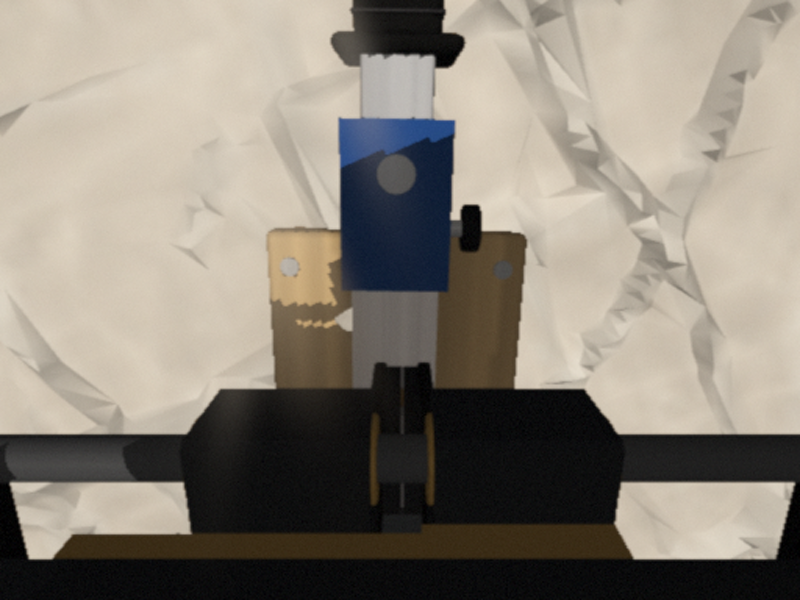

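```bash
python3 -c "
from h import *
o=robot.get_obs();p=robot.camera('wrist')
g=lambda u,v,z:atz(p,np.array([u,v])/1.5625,z,o)
a=(g(341,119,.071)+g(455,121,.071))/2;b=(g(343,289,.071)+g(448,291,.071))/2;h=g(396.5,175,.071);f=g(398,58,.073)
print(a,b,h,f,[np.degrees(np.arctan2(*(a-b)[1::-1]))],np.linalg.norm(a-b),np.linalg.norm(h-b))"
python3 -m crank '[[-0.5,-1,-1,0,0,0],[-0.8,-1.8,-2,0,0,0],[-0.8,-1.8,-2.6,0,0,0],[-0.8,-1.8,-2.6,0,0,0]]'
```

```text
[0.39783426 0.07371751 0.071     ] [0.44442127 0.0528058  0.071     ] [0.41189371 0.06716608 0.071     ] [0.38298422 0.08010213 0.073     ] [np.float64(155.82591064052104)] 0.051065139857970517 0.0355564286059798
time: 4.3
position: [0.4752, 0.0392, 0.0774]
tool_rot: [0.201, 0.98, -0.0, -0.0]
ft_force: [0.0, 1.2, 9.2]
grip_width: 0.0004
```

```bash
cat > look.py <<'E'
import sys
from h import *
o=robot.get_obs();p=robot.camera('wrist');print(o['time'],o['position'].round(4),o['ft_force'].round(1),o['grip_width'])
cv2.imwrite(sys.argv[1],cv2.resize(p['pixels'][:,:,::-1],(800,600),interpolation=cv2.INTER_CUBIC))
E
python3 look.py pics/w3.png
```

```text
4.3 [0.4752 0.0392 0.0774] [0.  1.2 9.2] 0.0004184560495010796
```

View pics/w3.png

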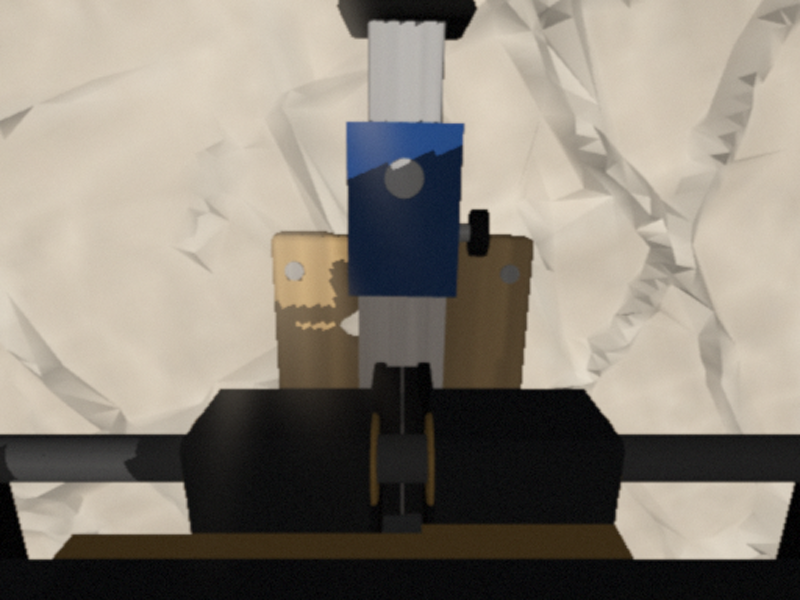

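The tube has sprung out: the grip's rear flange edge moved from row 58 to about 35. Next I lift, open, tilt 15° in the tube's plane and test the reach above the final grip position.

```bash
python3 -m crank '[[0,0,30,0,0,0],[0,0,60,0,0,0],[-30,13,60,3,7,0],[-70,31,60,6.1,13.7,0],[-110,49,60,6.1,13.7,0]]' -0.38 15; python3 -m crank '[[-30,13,0,0,0,0],[-55,25,0,0,0,0],[-75,33,-10,0,0,0],[-75,33,-35,0,0,0],[-75,33,-35,0,0,0]]'
cat > st.py <<'E'
from h import *
o=robot.get_obs();m=R.from_quat(o['tool_rot']).as_matrix()
print(o['time'],'tcp',o['position'].round(4),'grasp',(o['position']-.011*m[:,2]).round(4),'x',m[:,0].round(3),'z',m[:,2].round(3),'q',o['q'].round(3),o['ft_force'].round(1),o['grip_width'].round(4))
E
python3 st.py
```

```text
time: 4.85
position: [0.3681, 0.0872, 0.1364]
tool_rot: [0.2, 0.971, 0.028, -0.127]
ft_force: [0.5, 0.2, -0.3]
grip_width: 0.0324
time: 5.35
position: [0.2881, 0.1213, 0.1008]
tool_rot: [0.199, 0.971, 0.027, -0.131]
ft_force: [0.5, -0.4, 0.2]
grip_width: 0.06Traceback (most recent call last):
  File "st.py", line 3, in <module>
    print(o['time'],'tcp',o['position'].round(4),'grasp',(o['position']-.011*m[:,2]).round(4),'x',m[:,0].round(3),'z',m[:,2].round(3),'q',o['q'].round(3),o['ft_force'].round(1),o['grip_width'].round(4))
                                                                                                                                                                                 ^^^^^^^^^^^^^^^^^^^^^
AttributeError: 'float' object has no attribute 'round'
```

```bash
sed -i "s/o\['grip_width'\].round(4)/round(o['grip_width'],4)/" st.py; python3 st.py
```

```text
5.35 tcp [0.2881 0.1213 0.1008] grasp [0.2908 0.1201 0.1114] x [-0.887  0.379  0.264] z [-0.243  0.105 -0.964] q [-0.059  0.503  2.18   0.139  0.716 -1.342] [ 0.5 -0.4  0.2] 0.06
```

```bash
python3 -m crank '[[20,-9,10,0,0,0],[45,-19,10,0,0,0],[57,-25,10,0,0,0],[57,-25,10,0,0,-0.5],[57,-25,10,0,0,-0.5]]'; python3 -m crank '[[0,0,0,0,0,0],[0,0,0,0,0,0]]'; python3 st.py;python3 look.py pics/w4.png
```

```text
time: 5.85
position: [0.3463, 0.0963, 0.1121]
tool_rot: [0.204, 0.97, 0.029, -0.129]
ft_force: [-0.6, -0.8, -0.0]
grip_width: 0.0601
time: 6.05
position: [0.3461, 0.0967, 0.1121]
tool_rot: [0.203, 0.97, 0.029, -0.128]
ft_force: [-0.9, 0.4, -0.3]
grip_width: 0.0605
6.05 tcp [0.3461 0.0967 0.1121] grasp [0.3487 0.0955 0.1227] x [-0.884  0.387  0.261] z [-0.238  0.107 -0.965] q [-0.112  0.506  2.049  0.108  0.842 -1.352] [-0.9  0.4 -0.3] 0.0605
6.05 [0.3461 0.0967 0.1121] [-0.9  0.4 -0.3] 0.060484649618370585
```

View pics/w4.png

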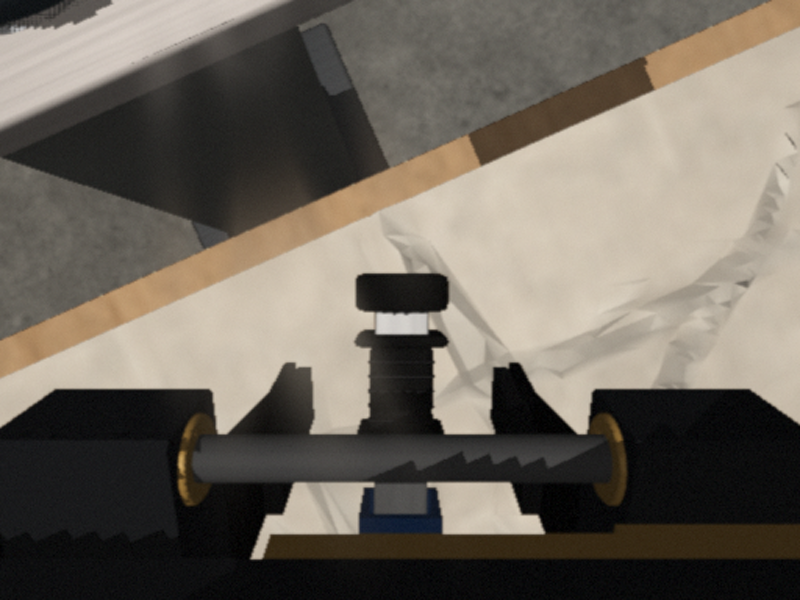

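```bash
python3 -c "
from h import *
o=robot.get_obs();p=robot.camera('wrist')
g=lambda u,v,z:atz(p,np.array([u,v])/1.5625,z,o)
u=np.array([-.914,.405]);h=np.array([.4119,.0672])
for n,q in dict(ff_out=(402,331),ff_in=(402,346),rf_in=(400,420),rf_out=(400,434),foot=(402,275)).items():
    d=g(*q,.073)[:2]-h; print(n,g(*q,.073),'along',d@u,'lat',d@[-u[1],u[0]])
"
```

```text
ff_out [0.32870451 0.10468101 0.073     ] along 0.09122048475283724 lat -0.0005634712809385641
ff_in [0.33413159 0.10230326 0.073     ] along 0.08529714961427783 lat -0.0005881771334330607
rf_in [0.36072544 0.08978727 0.073     ] along 0.055921391151899834 lat 8.093556909839184e-05
rf_out [0.36584281 0.0875445  0.073     ] along 0.05033579160352487 lat 5.8285559324814094e-05
foot [0.30852666 0.11352146 0.073     ] along 0.11324342863322313 lat -0.0004716149887862144
```

```bash
python3 -m crank '[[-1.4,0.3,-25,0,0,0],[-1.4,0.3,-50,0,0,0],[-1.4,0.3,-64,0,0,0],[-1.4,0.3,-66,0,0,0],[-1.4,0.3,-66,0,0,0]]'; python3 st.py; python3 -m crank '[[0,0,0,0,0,0],[0,0,0,0,0,0],[0,0,0,0,0,0],[0,0,0,0,0,0],[0,0,0,0,0,0]]' 1 10; python3 st.py
```

```text
time: 6.65
position: [0.3458, 0.0967, 0.046]
tool_rot: [0.203, 0.97, 0.029, -0.128]
ft_force: [0.4, -0.3, -0.2]
grip_width: 0.0603
6.65 tcp [0.3458 0.0967 0.046 ] grasp [0.3484 0.0955 0.0566] x [-0.885  0.387  0.26 ] z [-0.237  0.107 -0.966] q [-0.112  0.66   2.086  0.133  0.651 -1.386] [ 0.4 -0.3 -0.2] 0.0603
time: 7.15
position: [0.3464, 0.0965, 0.0463]
tool_rot: [0.203, 0.97, 0.029, -0.127]
ft_force: [-0.2, -0.7, 0.8]
grip_width: 0.0279
7.15 tcp [0.3464 0.0965 0.0463] grasp [0.349  0.0954 0.0569] x [-0.885  0.387  0.258] z [-0.235  0.107 -0.966] q [-0.113  0.659  2.085  0.133  0.65  -1.386] [-0.2 -0.7  0.8] 0.0279
```

```bash
python3 -m crank '[[0,0,0,0,0,0],[0,0,0,0,0,0],[-1.8,0.8,0,0,0,0],[-3.7,1.6,0,0,0,0],[-5.5,2.4,0,0,0,0]]'; python3 st.py
```

```text
time: 7.65
position: [0.3433, 0.0978, 0.0462]
tool_rot: [0.203, 0.971, 0.028, -0.124]
ft_force: [2.7, -7.7, 6.1]
grip_width: 0.0258
7.65 tcp [0.3433 0.0978 0.0462] grasp [0.3458 0.0966 0.0568] x [-0.887  0.387  0.253] z [-0.23   0.105 -0.967] q [-0.109  0.657  2.096  0.134  0.636 -1.386] [ 2.7 -7.7  6.1] 0.0258
```

```bash
python3 -m crank '[[-1.8,0.8,0,0,0,0],[-3.7,1.6,0,0,0,0],[-5.5,2.4,0,0,0,0],[-7.3,3.2,0,0,0,0],[-9.1,4.1,0,0,0,0]]'; python3 st.py
```

```text
time: 8.15
position: [0.3342, 0.1018, 0.0462]
tool_rot: [0.203, 0.971, 0.028, -0.124]
ft_force: [1.7, -8.6, 6.8]
grip_width: 0.0261
8.15 tcp [0.3342 0.1018 0.0462] grasp [0.3367 0.1007 0.0568] x [-0.887  0.387  0.253] z [-0.23   0.105 -0.967] q [-0.102  0.655  2.117  0.141  0.617 -1.385] [ 1.7 -8.6  6.8] 0.0261
```

```bash
python3 -m crank '[[-2.2,-0.1,0.7,0,0,0],[-4.1,0.7,0.7,0,0,0],[-5.9,1.5,0.7,0,0,0],[-7.7,2.3,0.7,0,0,0],[-9.5,3.2,0.7,0,0,0]]'; python3 st.py
```

```text
time: 8.65
position: [0.3258, 0.1055, 0.0463]
tool_rot: [0.204, 0.971, 0.029, -0.123]
ft_force: [4.4, -4.6, -2.0]
grip_width: 0.0259
8.65 tcp [0.3258 0.1055 0.0463] grasp [0.3284 0.1044 0.0569] x [-0.887  0.388  0.251] z [-0.228  0.106 -0.968] q [-0.095  0.653  2.137  0.15   0.596 -1.387] [ 4.4 -4.6 -2. ] 0.0259
```

```bash
python3 -m crank '[[-2.3,0.8,0,0,0,0],[-4.5,1.7,0,0,0,0],[-6.7,2.7,0,0,0,0],[-8.9,3.7,0,0,0,0],[-11.1,4.6,0,0,0,0]]'; python3 st.py
```

```text
time: 9.15
position: [0.3151, 0.1103, 0.0463]
tool_rot: [0.204, 0.971, 0.029, -0.123]
ft_force: [4.7, -1.6, -0.9]
grip_width: 0.0258
9.15 tcp [0.3151 0.1103 0.0463] grasp [0.3176 0.1091 0.0569] x [-0.887  0.389  0.251] z [-0.227  0.106 -0.968] q [-0.085  0.651  2.162  0.16   0.572 -1.388] [ 4.7 -1.6 -0.9] 0.0258
```

```bash
python3 -m crank '[[-2.2,0.9,0.2,0,0,0],[-4.4,1.8,0.2,0,0,0],[-6.6,2.8,0.2,0,0,0],[-8.2,3.5,0.2,0,0,0],[-9.1,4,0.2,0,0,0]]'; python3 st.py
```

```text
time: 9.65
position: [0.3059, 0.1144, 0.0463]
tool_rot: [0.204, 0.971, 0.029, -0.123]
ft_force: [5.0, -1.3, -3.2]
grip_width: 0.0258
9.65 tcp [0.3059 0.1144 0.0463] grasp [0.3084 0.1132 0.0569] x [-0.887  0.389  0.251] z [-0.227  0.106 -0.968] q [-0.076  0.651  2.183  0.17   0.553 -1.389] [ 5.  -1.3 -3.2] 0.0258
```

```bash
python3 -m crank '[[-1.4,0.6,0,0,0,0],[-2.8,1.2,0,0,0,0],[-4.2,1.8,0,0,0,0],[-5.5,2.4,0,0,0,0],[-6.4,2.8,0,0,0,0]]' - 8; python3 st.py
```

```text
time: 10.15
position: [0.2993, 0.1173, 0.0463]
tool_rot: [0.204, 0.971, 0.029, -0.123]
ft_force: [5.7, -1.6, -3.7]
grip_width: 0.0262
10.15 tcp [0.2993 0.1173 0.0463] grasp [0.3019 0.1161 0.0569] x [-0.886  0.389  0.251] z [-0.228  0.107 -0.968] q [-0.07   0.65   2.197  0.177  0.538 -1.39 ] [ 5.7 -1.6 -3.7] 0.0262
```

```bash
python3 -m crank '[[-0.7,0.3,0,0,0,0],[-1.4,0.6,0,0,0,0],[-2.1,0.9,0,0,0,0],[-2.7,1.2,0,0,0,0]]'; python3 st.py
```

```text
time: 10.55
position: [0.2965, 0.1186, 0.0463]
tool_rot: [0.204, 0.971, 0.029, -0.124]
ft_force: [4.4, -0.8, -3.7]
grip_width: 0.0261
10.55 tcp [0.2965 0.1186 0.0463] grasp [0.299  0.1174 0.0569] x [-0.886  0.389  0.252] z [-0.228  0.107 -0.968] q [-0.067  0.65   2.204  0.18   0.533 -1.39 ] [ 4.4 -0.8 -3.7] 0.0261
```

```bash
python3 -m crank '[[-0.5,0.2,0,0,0,0],[-1,0.4,0,0,0,0],[-1.4,0.6,0,0,0,0],[-1.9,0.8,0,0,0,0],[-2.3,1,0,0,0,0]]'; python3 st.py
```

```text
time: 11.05
position: [0.2941, 0.1196, 0.0463]
tool_rot: [0.204, 0.971, 0.029, -0.124]
ft_force: [5.5, 0.2, -4.7]
grip_width: 0.0259
11.05 tcp [0.2941 0.1196 0.0463] grasp [0.2966 0.1184 0.0569] x [-0.886  0.389  0.252] z [-0.228  0.107 -0.968] q [-0.064  0.65   2.209  0.183  0.528 -1.391] [ 5.5  0.2 -4.7] 0.0259
```

```bash
python3 -m crank '[[-0.5,0.2,0,0,0,0],[-0.9,0.4,0,0,0,0],[-1.4,0.6,0,0,0,0],[-1.8,0.8,0,0,0,0]]'; python3 st.py
```

```text
time: 11.45
position: [0.2918, 0.1206, 0.0463]
tool_rot: [0.204, 0.971, 0.029, -0.124]
ft_force: [4.0, 1.7, -6.4]
grip_width: 0.0261
11.45 tcp [0.2918 0.1206 0.0463] grasp [0.2943 0.1194 0.057 ] x [-0.886  0.389  0.253] z [-0.229  0.107 -0.967] q [-0.062  0.651  2.213  0.186  0.524 -1.391] [ 4.   1.7 -6.4] 0.0261
```

```bash
python3 -m crank '[[-0.5,0.2,-0.3,0,0,0],[-0.9,0.4,-0.6,0,0,0],[-1.4,0.6,-0.6,0,0,0]]'; python3 st.py
```

```text
time: 11.75
position: [0.2887, 0.122, 0.0463]
tool_rot: [0.205, 0.97, 0.029, -0.126]
ft_force: [4.3, 6.6, 0.8]
grip_width: 0.0257
11.75 tcp [0.2887 0.122  0.0463] grasp [0.2913 0.1208 0.0569] x [-0.885  0.389  0.257] z [-0.233  0.109 -0.966] q [-0.06   0.652  2.218  0.191  0.522 -1.393] [4.3 6.6 0.8] 0.0257
```

```bash
python3 -m crank '[[-0.5,0.2,0,0,0,0],[-0.9,0.4,0,0,0,0],[-1.4,0.6,0,0,0,0]]'; python3 st.py
```

```text
time: 12.05
position: [0.2882, 0.1222, 0.0462]
tool_rot: [0.204, 0.97, 0.029, -0.125]
ft_force: [4.6, 3.3, 1.0]
grip_width: 0.026
12.05 tcp [0.2882 0.1222 0.0462] grasp [0.2907 0.121  0.0569] x [-0.885  0.389  0.255] z [-0.231  0.108 -0.967] q [-0.059  0.651  2.22   0.191  0.518 -1.393] [4.6 3.3 1. ] 0.026
```

```bash
python3 -c "
from h import *
for n,s in (('top',None),('scene',None)):
    p=robot.camera(n)
    K=np.array(p['K']);r=np.array(p['rotation']); r=r if r.shape==(3,3) else R.from_quat(r).as_matrix()
    c=r.T@(np.array([.4119,.0672,.072])-p['xyz']);u=K@[c[0],-c[1],-c[2]];u=(u/u[2])[:2].astype(int);print(n,u)
    im=p['pixels'][u[1]-30:u[1]+30,u[0]-35:u[0]+35,::-1];im=cv2.resize(im,(400,343),interpolation=cv2.INTER_CUBIC)
    s0=im if n=='top' else np.hstack([s0,im])
cv2.imwrite('pics/c5.png',s0)"; python3 st.py
```

```text
top [256 224]
scene [306 210]
12.15 tcp [0.2881 0.1223 0.0462] grasp [0.2906 0.1211 0.0569] x [-0.885  0.389  0.255] z [-0.231  0.108 -0.967] q [-0.059  0.651  2.221  0.191  0.518 -1.393] [4.5 3.9 2.2] 0.0258
```

View pics/c5.png

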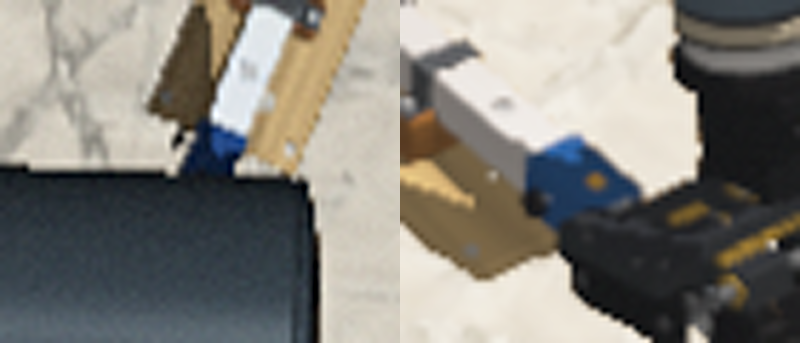

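The scene crop shows brass in the collar's hole at (595,182), and the pulling force changed at the same moment. I'll release, back off and check.

```bash
python3 -m crank '[[0,0,0,0,0,0],[0,0,0,0,0,0],[0,0,0,0,0,0],[0,0,0,0,0,0]]' -0.38; python3 st.py; python3 -m crank '[[0,0,20,0,0,0],[0,0,50,0,0,0],[0,0,80,0,0,0],[30,-13,110,0,0,0],[65,-29,125,0,0,0]]';python3 -m crank '[[40,-18,0,0,-7,0],[75,-33,0,-3,-12,0],[75,-33,0,-3,-12,0],[75,-33,0,-3,-12,0]]';python3 look.py pics/w6.png
```

```text
time: 12.55
position: [0.2848, 0.122, 0.0465]
tool_rot: [0.203, 0.97, 0.029, -0.129]
ft_force: [-0.3, -0.5, -0.3]
grip_width: 0.0504
12.55 tcp [0.2848 0.122  0.0465] grasp [0.2874 0.1208 0.0571] x [-0.884  0.387  0.261] z [-0.238  0.108 -0.965] q [-0.06   0.652  2.224  0.189  0.52  -1.393] [-0.3 -0.5 -0.3] 0.0504
time: 13.05
position: [0.3495, 0.0932, 0.1735]
tool_rot: [0.203, 0.97, 0.029, -0.128]
ft_force: [1.0, -0.0, -0.5]
grip_width: 0.0598
time: 13.45
position: [0.4239, 0.0604, 0.1709]
tool_rot: [0.203, 0.979, 0.025, -0.022]
ft_force: [-0.8, 0.1, 0.0]
grip_width: 0.0598
13.45 [0.4239 0.0604 0.1709] [-0.8  0.1  0. ] 0.059824651558826845
```

View pics/w6.png

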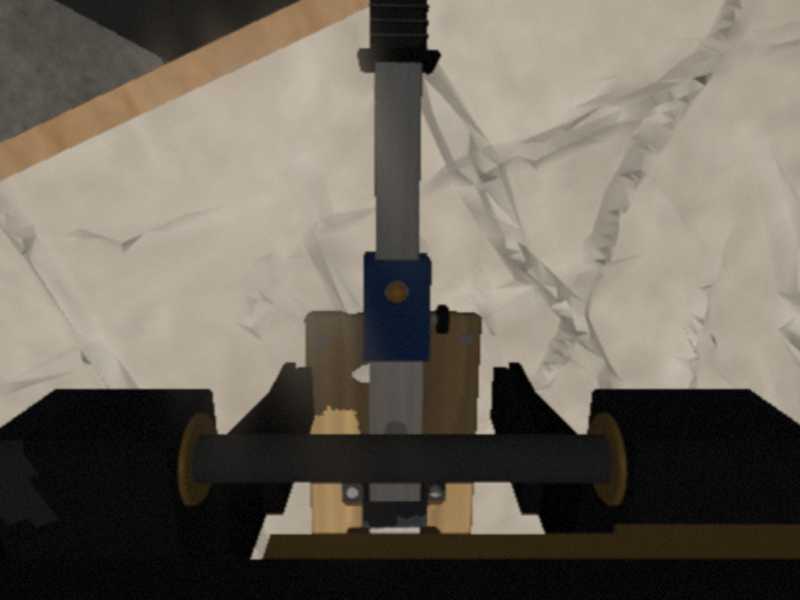

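```bash
python3 -c "
from h import *
p=robot.camera('scene');im=p['pixels'][190:225,285:335,::-1];a=cv2.resize(im,(500,350),interpolation=cv2.INTER_CUBIC)
p=robot.camera('wrist');im=p['pixels'][170:205,235:271,::-1];b=cv2.resize(im,(300,350),interpolation=cv2.INTER_CUBIC)
cv2.imwrite('pics/c7.png',np.hstack([a,b]))"; python3 st.py
```

```text
13.6 tcp [0.4239 0.0606 0.1708] grasp [0.4243 0.0599 0.1818] x [-0.917  0.395  0.053] z [-0.033  0.057 -0.998] q [-0.157  0.378  1.955  0.068  0.851 -1.366] [-0.5 -0.5 -0.1] 0.0602
```

View pics/c7.png

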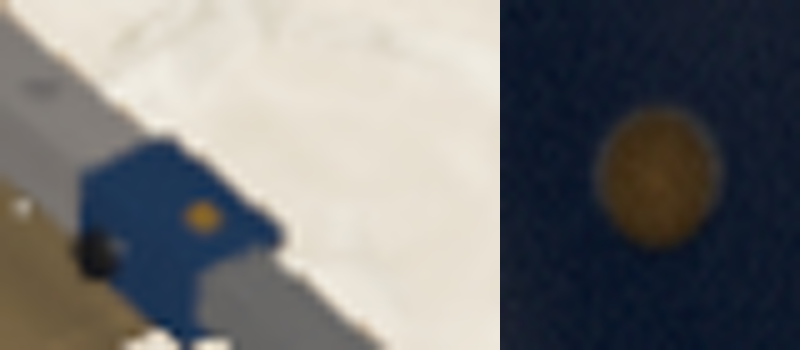

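The brass dome overlaps the far rim of hole 2, and the near rim shows as a ring, so the button stands proud of the collar. The gripper is clear, so I'm handing in.

```bash
python3 -c "
from rig import robot
print(robot.hand_in())"
```

```text
the job is handed in; nothing more can be done
None
```

The prop is one hole longer: the button now sits up in the blue collar's hole. I handed the job in at about 13.6 s. No verdict was reported.

- **Release:** I pushed the button down with closed fingertips to about z = 69 mm, and the tube sprang free.
- **Pull:** I took the rubber grip with the tool tilted 15° and 8–10 N of grip, and drew the tube out about 63 mm. The last stretch was in roughly 0.5 mm steps. The pull stayed at about 4–6 N, until a small jump and a force change marked the catch. I then let go and backed away.
- **Last checks:** In the close wrist picture the brass dome overlaps the far rim of the hole, so it stands proud of the collar. The gripper was clear, with force readings near zero.
- **Not confirmed:**
  - I judged the button's height from that picture and did not measure it in mm.
  - I did not measure the load on the button directly. The wrist force I read stayed under about 11 N.
  - The sideways force flipped briefly as the button caught, to about 7–8 N. The fingers shifted about 3 mm when I opened them, so the grip was slightly off line.
  - I did not re-measure the bystanders; the arm's path stayed away from them.

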